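Lay down the restocked row of reminder tabs

TASK

The larder has been restocked, so clear the yellow reminder board: run a fingertip lightly along its curved row of five standing yellow tabs, starting at the green-dot end, so that one after the other each tab folds down and lies flat. Nothing is to be gripped, lifted or shoved along: keep the yellow board where it lies, leave the blue board with its tabs standing, and do not disturb the bowl, egg cup, soap pump, jar or mug.

Things in the scene. Friction and masses are not known exactly. Their poses are not given: they have to be found in the camera images.
- yellow_board: wooden board 250 (x) x 84 (y) x 14 mm, about 0.8 kg, loose on the work surface, long edges painted yellow. Origin at the centre of its underside, z up, upper face at 14 mm. Five yellow tabs stand on it in a curved row (arc of radius 200 mm, bending to +y) along a thin white line from a green dot, 18 mm across, at its -x end. Press on it with far less than 25 N
- ytab_start (a point): point on the row's curve, level with the board's upper face, 28 mm before the foot of the first tab at the green-dot end: a place to begin, 9 mm outside the centre of the green dot
- ytab_finish (a point): point on the row's curve, level with the board's upper face, 33 mm beyond the foot of the fifth tab, past the end of that tab when it lies flat
- ytab1_foot (a point): foot and hinge of yellow tab 1, on the row's curve, level with the board's upper face; tab 1 is the one at the green-dot end, feet are 38 mm apart along the curve. A tab is a thin plate 16 mm wide across the curve, 3 mm thick, and reaches 26 mm above the board's upper face when upright
- ytab1 (a joint): hinge of yellow tab 1, rad: 0 upright, 1.55 lying flat along the row, pointing away from the green dot (the only way it folds). Starts at 0 to 0.25. Under 0.1 N at its top moves it; it stays put while it leans less than about 0.7, and beyond about 1 drops flat by its own weight, flush with the board. A fingertip passed 3 to 12 mm above the board's upper face lays it down
- ytab2_foot (a point): foot and hinge of yellow tab 2, on the row's curve, level with the board's upper face
- ytab2 (a joint): hinge of yellow tab 2, rad: 0 upright, 1.55 lying flat along the row, pointing away from the green dot (the only way it folds), as tab 1
- ytab3_foot (a point): foot and hinge of yellow tab 3, on the row's curve, level with the board's upper face
- ytab3 (a joint): hinge of yellow tab 3, rad: 0 upright, 1.55 lying flat along the row, pointing away from the green dot (the only way it folds), as tab 1
- ytab4_foot (a point): foot and hinge of yellow tab 4, on the row's curve, level with the board's upper face
- ytab4 (a joint): hinge of yellow tab 4, rad: 0 upright, 1.55 lying flat along the row, pointing away from the green dot (the only way it folds), as tab 1
- ytab5_foot (a point): foot and hinge of yellow tab 5, on the row's curve, level with the board's upper face
- ytab5 (a joint): hinge of yellow tab 5, rad: 0 upright, 1.55 lying flat along the row, pointing away from the green dot (the only way it folds), as tab 1
- blue_board: a second loose board like the yellow one, 250 x 84 x 14 mm, same layout, but with blue tabs and blue edges; origin at the centre of its underside. To be left alone
- btab1 (a joint): hinge of blue tab 1, rad: 0 upright, 1.55 flat; starts between 0 and 0.25, to be left standing
- btab2 (a joint): hinge of blue tab 2, rad: 0 upright, 1.55 flat; starts between 0 and 0.25, to be left standing
- btab3 (a joint): hinge of blue tab 3, rad: 0 upright, 1.55 flat; starts between 0 and 0.25, to be left standing
- btab4 (a joint): hinge of blue tab 4, rad: 0 upright, 1.55 flat; starts between 0 and 0.25, to be left standing
- btab5 (a joint): hinge of blue tab 5, rad: 0 upright, 1.55 flat; starts between 0 and 0.25, to be left standing
- egg_cup: loose glass egg cup, 46 mm across, 58 mm tall, standing between the two boards; origin at the centre of its underside
- bowl: loose blue ceramic bowl, 140 mm across, 60 mm tall, right of the boards; origin at the centre of its underside
- soap_pump: loose chrome hand soap pump, 68 mm across, 175 mm tall, right of the boards; origin at the centre of its underside
- jar: loose amber jar with a brass cap, 72 mm across, 110 mm tall, left of the boards; origin at the centre of its underside
- mug: loose terracotta mug, 80 mm across, 90 mm tall, left of the boards; origin at the centre of its underside

How it is judged:
By the outcome, as a careful person would: the job done as asked, in the order asked, and still so for the second after the job is handed in, with the robot touching nothing.
It also fails if it takes over 38 s, if anything falls off the work surface, if the arm or the gripper's body presses on something with over 40 N, if the wrist force passes 120 N, or if a joint passes its speed limit or range.

ROBOT

A 6-joint arm with a two-finger parallel gripper is mounted at the origin on the work surface. World frame = base frame: x ahead of the robot, y to its left, z up, the work surface at z = 0. Lengths are in m, angles in rad, forces in N, time in s.
With the tool pointing down it reaches from about 0.35 to 0.925 m from the base axis. Payload 6.4 kg.
Tool frame: the origin (TCP) lies at the very end of the fingers, on their centre line; the grasp point (between the pads) lies grip_depth behind it (grip_depth is the distance from the TCP to the grasp point, in m); x points along the fingers, y is the direction in which the jaws open and shut, and the axes are right-handed (so a half turn about x gives the same grasp; the last joint's range is limited). The gripper opens to 85 mm and grips with 20 to 120 N. Pads are 22 mm wide; open, the fingers measure 114 mm over their backs; the gripper's body (76 mm by 85 mm) begins 54 mm behind the grasp point. The pads swing forward as they close: fully open they stand 13 mm farther back than shut.
Start: joints at [-1.315, 0.245, 1.558, -0, 1.339, -0.174], TCP at [0.271, -0.591, 0.196] pointing down, gripper open.
Joint ranges: [-3.13, 3.13], [-1.02, 2.26], [0.13, 2.54], [-0.95, 4.09], [0.21, 2.88], [-2.74, 2.74]. Speed limits (rad/s): [2.57, 2.57, 3.14, 3.14, 3.14, 3.14].

INTERFACE

Orientations are given as a unit quaternion [w, x, y, z].
In Python, from rig import state, camera, camera_info, finish_job, grip_depth gives the robot as it stands.
- The arm moves only by the tool move_arm, never from a script. Its argument "motion" is text: rows parted by semicolons, each of 5 numbers parted by spaces: the shift along the tool's x, y, z in mm, then the turn about the tool's x in degrees, then the finger opening in mm, from 0 to 85.4. A call has 1 to 5 rows; each row is the pose to reach, as a shift and turn from the pose measured when the call began, along the tool's axes at that moment; what a row does not reach only later rows make up. A row lasts 1/12 s, in which the tool goes at most 41.7 mm and 7.16 degrees, less where a joint would pass 70% of its speed; a pose out of reach is approached as far as the arm can. A call with a gripper value outside its range is refused whole. The fingers move at their own pace and stop on an object; "grip_force" is the grip in N (left out, the last holds). Time passes only in rows, so rows that repeat a pose let the fingers close. It gives the time, the measured TCP pose, the force and the opening at its end, in the units of the state.
- state(): the state, without advancing time (a new reading comes with each control period).
- camera(name): name is "side" or "top"; returns (picture, depth): 384x512x3 uint8, blue, green, red; 384x512 float32, m along the optical axis (not along the pixel's ray), 0 where there is no reading.
- camera_info(name): a dict with "K" (3x3 intrinsics, pixels), "R" (3x3) and "t" (3): a world point X has camera coordinates R X + t. Camera axes: x right, y down, z forward; pixel columns grow to the right and rows downward; lengths in m; the calibration is good to about 2 mm. A picture is of the moment at which its call begins. camera_info takes no time and is no camera call.
- finish_job(): hands the job in, once; it reports no verdict.
The state is a dict: "clock": time; "q": joint angles; "dq": joint speeds; "joint_efforts": joint torques, N m; "ee_pos": TCP position; "ee_rot": TCP orientation; "contact_force": force on the tool from outside, world axes, zero at the start; "moment": the same for the moment, N m; "gripper_width": finger opening in m.
Only numpy, scipy, OpenCV 4.12 (cv2) and the standard library are available. Lean on these libraries where they do the work, as an engineer would, in place of code of your own. Each camera call takes 0.05 s, during which the arm holds its last target.

## Working session

There is one attempt and no reset: what is moved stays moved. The work goes in short steps, Python scripts to look and compute and a tool call to move; the robot and the scene stay as the last step left them, time stands still between calls to the robot, and variables do not carry over. Pictures are saved under pics/ and viewed, and the job is handed in when it is done.

Besides the shell and the picture viewer there is one more tool, called in YAML: its name, and indented under it one key for each argument. move_arm: Moves the arm, as the interface text tells. Its arguments: {"type":"object","properties":{"motion":{"type":"string"},"grip_force":{"type":"number"}},"required":["motion"]}

```bash
mkdir -p pics; ls; python3 - <<'E'
from rig import state,camera,camera_info,grip_depth
import cv2,numpy as np
print(state(),grip_depth)
for n in("top","side"):
    p,d=camera(n); cv2.imwrite(f"pics/{n}0.png",p); np.save(f"pics/{n}0.npy",d); print(n,camera_info(n))
E
```

```text
pics
{'clock': 0.0, 'q': array([-1.31510965e+00,  2.45825270e-01,  1.55902238e+00,  1.06001581e-05,
        1.33871126e+00, -1.74115199e-01]), 'dq': array([ 0.00025632, -0.00232292,  0.00018562, -0.00149415, -0.00052591,
        0.00011177]), 'joint_efforts': array([ 1.46688803e-04, -4.29504097e+01, -3.26128149e+01, -2.42041915e-04,
        5.24479692e-03,  2.87922688e-06]), 'ee_pos': array([ 0.27068577, -0.59026079,  0.19486874]), 'ee_rot': array([-0.15009532, -0.69081672, -0.1514848 ,  0.69086613]), 'contact_force': array([-0.02220071, -0.02772533,  0.15873376]), 'moment': array([ 0.03553562,  0.05345824, -0.01774324]), 'gripper_width': 0.08529492744707959} 0.0187
top {'K': array([[499.85059064,   0.        , 257.32357618],
       [  0.        , 499.85059064, 184.66197925],
       [  0.        ,   0.        ,   1.        ]]), 'R': array([[ 0.01318833, -0.99985865,  0.01042858],
       [-0.99373706, -0.01426354, -0.11082961],
       [ 0.11096269, -0.00890161, -0.99378471]]), 't': array([-0.02232448,  0.50168708,  1.63059848])}
side {'K': array([[481.14622865,   0.        , 264.75866145],
       [  0.        , 481.14622865, 185.28619701],
       [  0.        ,   0.        ,   1.        ]]), 'R': array([[-0.68607476, -0.72725721,  0.01995937],
       [-0.45859954,  0.41100717, -0.78788296],
       [ 0.56479012, -0.54969998, -0.61550147]]), 't': array([0.35740211, 0.27094488, 1.28660592])}
```

View pics/top0.png

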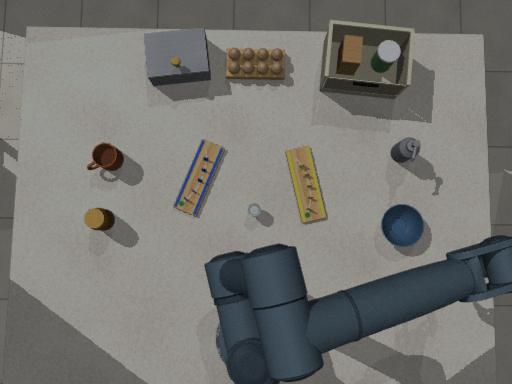

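View pics/side0.png

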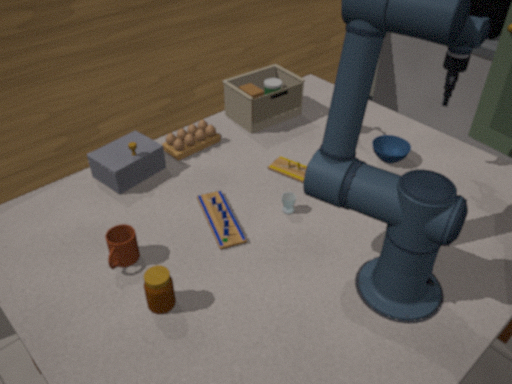

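The top view shows the yellow board at about (306,184), with its green dot at the near end, about (308,215). In the side view the arm hides most of it. I'll enlarge both crops.

```bash
python3 - <<'E'
import cv2,numpy as np
p=cv2.imread("pics/top0.png"); c=p[135:235,270:345]; cv2.imwrite("pics/top0c.png",cv2.resize(c,None,fx=6,fy=6,interpolation=cv2.INTER_CUBIC))
p=cv2.imread("pics/side0.png"); c=p[145:195,255:330]; cv2.imwrite("pics/side0c.png",cv2.resize(c,None,fx=8,fy=8,interpolation=cv2.INTER_CUBIC))
E
```

```text
(no output)
```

View pics/top0c.png

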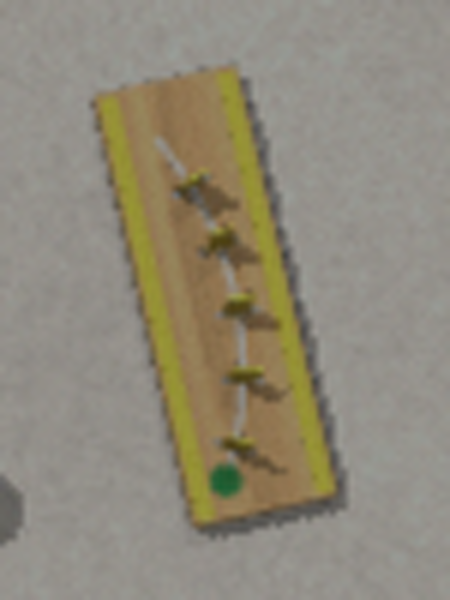

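View pics/side0c.png

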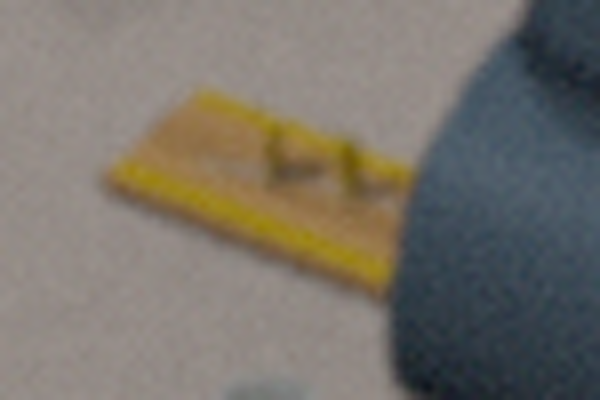

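The enlarged top crop puts the board corners at TL(95,97), TR(238,66), BR(335,495) and BL(193,525), the dot at (226,480) and the end of the white line at (158,140). The side crop shows only the far end, with corners at (110,172) and (203,90). Next I'll compute positions, using those far corners to check the heights.

```bash
cat > h.py <<'E'
import numpy as np
from rig import camera_info
def ray(n,uv):
    i=camera_info(n);K,R,t=i["K"],i["R"],i["t"]
    return -R.T@t, R.T@np.linalg.inv(K)@np.array([uv[0],uv[1],1.])
def onz(n,uv,z):
    c,d=ray(n,uv); return c+d*(z-c[2])/d[2]
def tri(uv1,uv2,n1="top",n2="side"):
    c1,d1=ray(n1,uv1);c2,d2=ray(n2,uv2)
    s=np.linalg.lstsq(np.c_[d1,-d2],c2-c1,rcond=None)[0]
    a,b=c1+s[0]*d1,c2+s[1]*d2
    return (a+b)/2,np.linalg.norm(a-b)
def proj(n,X):
    i=camera_info(n);x=i["K"]@(i["R"]@np.asarray(X)+i["t"]);return x[:2]/x[2]
tc=lambda u,v:(270+(u+.5)/6-.5,135+(v+.5)/6-.5)
sc=lambda u,v:(255+(u+.5)/8-.5,145+(v+.5)/8-.5)
E
cat > m.py <<'E'
from h import *
from scipy.optimize import least_squares
np.set_printoptions(precision=4,suppress=True)
print(tri(tc(95,97),sc(110,172)),tri(tc(238,66),sc(203,90)))
d=np.load("pics/top0.npy")
for (u,v) in[tc(150,200),tc(190,350),tc(290,450),tc(30,300),tc(400,300)]:
    c,r=ray("top",(u,v)); print("depth pt",c+r*np.median(d[int(v)-1:int(v)+2,int(u)-1:int(u)+2]))
C=[onz("top",tc(*p),.014) for p in[(95,97),(238,66),(335,495),(193,525)]]
TL,TR,BR,BL=C
print("len",np.linalg.norm(TL-BL),np.linalg.norm(TR-BR),"wid",np.linalg.norm(TL-TR),np.linalg.norm(BL-BR))
cen=sum(C)/4; ax=(TL+TR-BL-BR); yaw=np.arctan2(ax[1],ax[0]); print("cen",cen,"yaw deg",np.degrees(yaw))
x=np.array([np.cos(yaw),np.sin(yaw)]);y=np.array([-x[1],x[0]])
B=lambda P:np.array([(P[:2]-cen[:2])@x,(P[:2]-cen[:2])@y])
dot=B(onz("top",tc(226,480),.014))
L=np.array([B(onz("top",tc(*p),.014)) for p in[(226,480),(237,415),(241,345),(232,275),(209,218),(181,172),(158,140)]])
print("line",L)
f=least_squares(lambda p:np.hypot(L[:,0]-p[0],L[:,1]-p[1])-.2,[0,.17]); cx,cy=f.x; print("circ",f.x,f.fun)
ph=lambda P:np.arctan2(P[0]-cx,cy-P[1])
a0=ph(dot)
s={'start':-9,'dot':0,**{f't{i+1}':19+38*i for i in range(5)},'fin':19+152+33}
for k,v in s.items():
    a=a0+v/200; b=np.array([cx+.2*np.sin(a),cy-.2*np.cos(a)]); w=cen[:2]+x*b[0]+y*b[1]
    uv=proj("top",[*w,.014]); print(k,"board",b*1e3,"world",w,"crop",(uv-[270,135]+.5)*6-.5,"head",np.degrees(a+yaw))
E
python3 m.py
```

```text
(array([ 0.6199, -0.1094,  0.0118]), np.float64(0.0012489908049932734)) (array([ 0.6406, -0.1895,  0.0079]), np.float64(0.0014384775920021516))
depth pt [ 0.5617 -0.1399  0.0159]
depth pt [ 0.4776 -0.1625  0.017 ]
depth pt [ 0.4228 -0.2185  0.0144]
depth pt [ 0.5066 -0.0741 -0.0035]
depth pt [ 0.5092 -0.2825 -0.0006]
len 0.2458735512737328 0.24670734195603006 wid 0.08265980484361785 0.08071349051218185
cen [ 0.5094 -0.1766  0.014 ] yaw deg 12.927822819829931
line [[-0.1025  0.017 ]
 [-0.0686  0.003 ]
 [-0.0309 -0.0079]
 [ 0.0085 -0.0117]
 [ 0.0425 -0.0062]
 [ 0.0712  0.0034]
 [ 0.0916  0.012 ]]
circ [-0.0002  0.1895] [ 0.0006 -0.0013 -0.0002  0.0014  0.0003 -0.0007 -0.0002]
start board [-109.8393   22.233 ] world [ 0.3974 -0.1795] crop [219.6537 494.9385] head -20.31824225238951
dot board [-102.2039   17.4699] world [ 0.4059 -0.1824] crop [224.9747 479.6572] head -17.739932174300804
t1 board [-85.4258   8.569 ] world [ 0.4242 -0.1873] crop [233.8992 446.7327] head -12.296833120557986
t2 board [-49.722   -4.2722] world [ 0.4619 -0.1919] crop [242.1466 379.2351] head -1.4106350130723448
t3 board [-12.2355 -10.1393] world [ 0.4998 -0.1892] crop [237.4732 311.5786] head 9.475563094413296
t4 board [25.6845 -8.8212] world [ 0.5364 -0.1794] crop [220.1409 246.1764] head 20.361761201898943
t5 board [62.6731 -0.3653] world [ 0.5706 -0.1629] crop [190.8522 185.3276] head 31.24795930938458
fin board [93.0047 12.5391] world [ 0.5973 -0.1436] crop [156.566  137.8225] head 40.70176292904317
```

The geometry agrees with the text: radius fit residual is up to 1.4 mm, the projected feet land on the tab bases, and the upper face measures about 14 mm. Now I'll work out the shifts in tool axes.

```bash
cat > t.py <<'E'
import numpy as np,sys
from rig import state
from scipy.spatial.transform import Rotation as Ro
np.set_printoptions(precision=1,suppress=True)
s=state(); q=s["ee_rot"]; R=Ro.from_quat([q[1],q[2],q[3],q[0]]).as_matrix()
print("axes (cols)\n",R.round(3)); print("pos",s["ee_pos"]*1e3,"t",s["clock"],"w",s["gripper_width"],"F",s["contact_force"])
for a in sys.argv[1:]:
    X=np.array([float(v) for v in a.split(",")]); print(a,R.T@(X-s["ee_pos"]*1e3))
E
python3 t.py 397,-179,150 397,-179,60
python3 - <<'E'
from h import *
for n,u,v,z in[("egg",254,210,.03),("bowl",403,226,.05),("pump",405,150,.1)]: print(n,onz("top",(u,v),z))
E
```

```text
axes (cols)
 [[-0.   0.4 -0.9]
 [ 0.  -0.9 -0.4]
 [-1.  -0.  -0. ]]
pos [ 270.7 -590.3  195. ] t 0.1 w 0.08548743460212573 F [0.  0.2 0.1]
397,-179,150 [  45.6 -321.2 -286.2]
397,-179,60 [ 135.6 -321.  -286.1]
egg [ 0.41755965 -0.00555325  0.03      ]
bowl [ 0.37096413 -0.49099051  0.05      ]
pump [ 0.61258354 -0.48701999  0.1       ]
```

move_arm:
  motion: "5 -29 -26 0 60; 10 -58 -52 0 30; 15 -87 -78 0 0; 20 -116 -104 0 0; 22 -145 -130 0 0"
  grip_force: 20

```text
clock: 0.52
ee_pos: [0.3282, -0.4018, 0.1718]
ee_rot: [-0.149, -0.691, -0.152, 0.691]
contact_force: [0.3, -0.2, -0.1]
gripper_width: 0.0251
```

```bash
python3 t.py 397,-179,100
```

```text
axes (cols)
 [[-0.   0.4 -0.9]
 [ 0.  -0.9 -0.4]
 [-1.  -0.  -0. ]]
pos [ 328.2 -401.8  171.8] t 0.5167 w 0.025118179463947166 F [ 0.3 -0.2 -0.1]
397,-179,100 [  72.6 -173.7 -155.2]
```

move_arm:
  motion: "5 -30 -27 0 0; 12 -60 -54 0 0; 25 -90 -81 0 0; 38 -120 -108 0 0; 50 -145 -130 0 0"

```text
clock: 0.93
ee_pos: [0.3861, -0.2134, 0.1217]
ee_rot: [-0.149, -0.691, -0.152, 0.691]
contact_force: [0.6, 0.4, -0.2]
gripper_width: -0.0001
```

```bash
python3 t.py 397,-179,70
```

```text
axes (cols)
 [[-0.   0.4 -0.9]
 [ 0.  -0.9 -0.4]
 [-1.  -0.  -0. ]]
pos [ 386.1 -213.4  121.7] t 0.9333 w -5.659530377867324e-05 F [ 0.6  0.4 -0.2]
397,-179,70 [ 51.9 -26.5 -24.2]
```

move_arm:
  motion: "10 -10 -9 0 0; 25 -20 -18 0 0; 40 -26 -23 0 0; 52 -27 -24 0 0; 52 -27 -24 0 0"

```text
clock: 1.35
ee_pos: [0.3947, -0.1764, 0.0671]
ee_rot: [-0.148, -0.689, -0.154, 0.692]
contact_force: [0.3, 0.5, -0.3]
gripper_width: -0.0001
```

```bash
python3 t.py 397,-179,21; python3 - <<'E'
from rig import camera
import cv2
for n in("top","side"):
    p,d=camera(n); cv2.imwrite(f"pics/{n}1.png",p)
    c=p[120:240,230:370] if n=="top" else p[90:210,250:410]
    cv2.imwrite(f"pics/{n}1c.png",cv2.resize(c,None,fx=5,fy=5,interpolation=cv2.INTER_CUBIC))
E
```

```text
axes (cols)
 [[-0.   0.4 -0.9]
 [ 0.  -0.9 -0.4]
 [-1.  -0.   0. ]]
pos [ 394.7 -176.4   67.1] t 1.35 w -0.00011223378458160995 F [ 0.3  0.5 -0.3]
397,-179,21 [46.1  3.8 -1.1]
```

View pics/top1c.png

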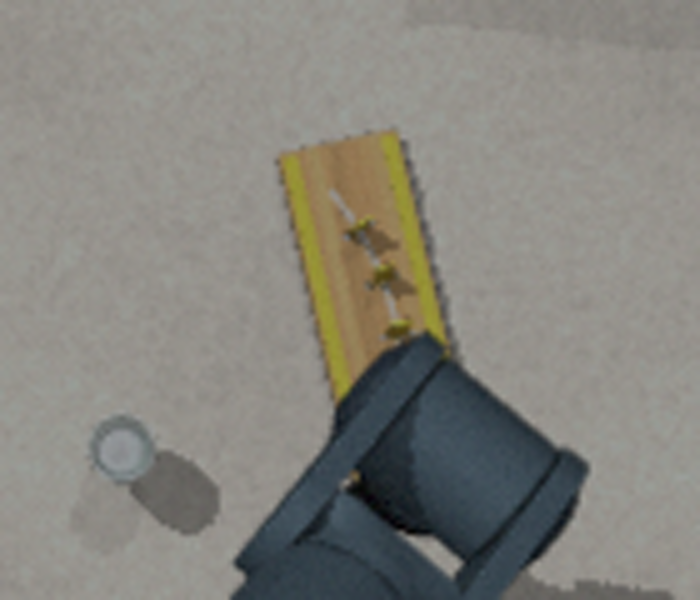

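View pics/side1.png

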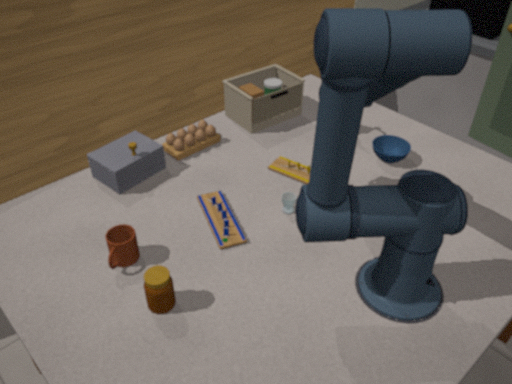

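The board hasn't moved, and tabs 3 to 5 are visible and standing at crop points (397,330), (383,272) and (358,228). The arm hides tabs 1 and 2. I'll descend over the start point, watching the force.

move_arm:
  motion: "8 1 0 0 0; 16 2 -1 0 0; 22 4 -1 0 0; 26 4 -1 0 0; 28 4 -1 0 0"

```text
clock: 1.87
ee_pos: [0.3984, -0.1814, 0.0408]
ee_rot: [-0.148, -0.69, -0.153, 0.692]
contact_force: [0.7, 0.1, -0.4]
gripper_width: -0.0002
```

```bash
python3 t.py 397,-179,21
```

```text
axes (cols)
 [[-0.   0.4 -0.9]
 [ 0.  -0.9 -0.4]
 [-1.  -0.   0. ]]
pos [ 398.4 -181.4   40.8] t 1.8667 w -0.00019557421459866833 F [ 0.7  0.1 -0.4]
397,-179,21 [19.8 -2.7  0.3]
```

move_arm:
  motion: "6 -1 0 0 0; 11 -2 0 0 0; 15 -2 0 0 0; 17 -2 0 0 0; 18 -2 0 0 0"

```text
clock: 2.28
ee_pos: [0.3973, -0.1793, 0.0223]
ee_rot: [-0.148, -0.69, -0.153, 0.692]
contact_force: [-0.5, 0.1, -0.4]
gripper_width: 0.0002
```

move_arm:
  motion: "0 0 0 0 0; 0 0 0 0 0"

```text
clock: 2.45
ee_pos: [0.3974, -0.1793, 0.0224]
ee_rot: [-0.148, -0.69, -0.153, 0.692]
contact_force: [0.3, -0.2, -1.0]
gripper_width: -0.0002
```

```bash
python3 t.py 397,-179,21 398,-180,21 406,-182,21 415,-185,21 424,-187,21 433,-189,21 443,-190.5,21 452,-191.5,21
```

```text
axes (cols)
 [[-0.   0.4 -0.9]
 [ 0.  -0.9 -0.4]
 [-1.  -0.   0. ]]
pos [ 397.4 -179.3   22.4] t 2.45 w -0.00022515757187537323 F [ 0.3 -0.2 -1. ]
397,-179,21 [ 1.4 -0.5  0.2]
398,-180,21 [ 1.4  0.9 -0.3]
406,-182,21 [ 1.4  6.  -6.7]
415,-185,21 [  1.3  12.5 -13.6]
424,-187,21 [  1.3  18.  -21. ]
433,-189,21 [  1.2  23.6 -28.3]
443,-190.5,21 [  1.2  29.1 -36.8]
452,-191.5,21 [  1.2  33.8 -44.6]
```

The fingertip is at the start point, 8 mm above the board, with no contact. I'll make the sweep at about 6 mm per row.

```bash
cat > p.py <<'E'
import numpy as np,sys
from rig import state
from scipy.spatial.transform import Rotation as Ro
np.set_printoptions(precision=1,suppress=True)
cen=np.array([509.4,-176.6]);yaw=np.radians(12.928);cx,cy=-.2,189.5
x=np.array([np.cos(yaw),np.sin(yaw)]);y=np.array([-x[1],x[0]])
b=np.array([-102.2,17.47]);a0=np.arctan2(b[0]-cx,cy-b[1])
s=state(); q=s["ee_rot"]; R=Ro.from_quat([q[1],q[2],q[3],q[0]]).as_matrix(); P=s["ee_pos"]*1e3
bb=np.array([(P[:2]-cen)@x,(P[:2]-cen)@y]); s0=(np.arctan2(bb[0]-cx,cy-bb[1])-a0)*200
print("arc from dot",s0,"radial off",np.hypot(bb[0]-cx,bb[1]-cy)-200,"z",P[2],"F",s["contact_force"],"t",s["clock"],"dq",abs(s["dq"]).max())
for k in range(1,6):
    S=min(s0+float(sys.argv[1])*k,204); a=a0+S/200
    w=cen+x*(cx+200*np.sin(a))+y*(cy-200*np.cos(a)); print(round(S,1),R.T@(np.array([*w,21.])-P))
E
python3 p.py 6
```

```text
arc from dot -9.031672198713437 radial off -0.17552486050530547 z 22.425046927299935 F [ 0.3 -0.2 -1. ] t 2.45 dq 0.004477144613248276
-3.0 [ 1.4  4.3 -4.2]
3.0 [ 1.4  8.3 -8.6]
9.0 [  1.3  12.3 -13.2]
15.0 [  1.3  16.  -17.8]
21.0 [  1.3  19.6 -22.6]
```

move_arm:
  motion: "1 4.3 -4.2 0 0; 1 8.3 -8.6 0 0; 1 12.3 -13.2 0 0; 1 16 -17.8 0 0; 1 19.6 -22.6 0 0"

```text
clock: 2.87
ee_pos: [0.427, -0.1881, 0.0214]
ee_rot: [-0.148, -0.69, -0.153, 0.692]
contact_force: [-0.6, 0.6, 0.4]
gripper_width: -0.0003
```

```bash
python3 p.py 6
```

```text
arc from dot 21.828765674157857 radial off 0.11471339060392438 z 21.367542175192586 F [-0.6  0.6  0.4] t 2.8667 dq 0.17156360420860883
27.8 [ 0.3  3.4 -5. ]
33.8 [  0.3   6.7 -10. ]
39.8 [  0.3   9.8 -15.1]
45.8 [  0.3  12.8 -20.3]
51.8 [  0.3  15.7 -25.5]
```

move_arm:
  motion: "0.3 3.4 -5 0 0; 0.3 6.7 -10 0 0; 0.3 9.8 -15 0 0; 0.3 12.8 -20.3 0 0; 0.3 15.7 -25.5 0 0"

```text
clock: 3.28
ee_pos: [0.4573, -0.1917, 0.0209]
ee_rot: [-0.148, -0.69, -0.153, 0.692]
contact_force: [0.1, -0.3, 0.3]
gripper_width: -0.0
```

```bash
python3 p.py 6
```

```text
arc from dot 52.41075204996869 radial off 0.025584565626701306 z 20.912331759963294 F [ 0.1 -0.3  0.3] t 3.2833 dq 0.1666378426833014
58.4 [-0.1  2.6 -5.4]
64.4 [ -0.1   5.2 -10.8]
70.4 [ -0.1   7.5 -16.4]
76.4 [ -0.2   9.7 -21.9]
82.4 [ -0.2  11.7 -27.6]
```

move_arm:
  motion: "0 2.6 -5.4 0 0; 0 5.2 -10.8 0 0; 0 7.5 -16.4 0 0; -0.2 9.7 -22 0 0; -0.2 11.7 -27.6 0 0"

```text
clock: 3.7
ee_pos: [0.4879, -0.1908, 0.021]
ee_rot: [-0.148, -0.69, -0.153, 0.692]
contact_force: [-0.1, 0.0, 0.2]
gripper_width: 0.0
```

```bash
python3 p.py 6; python3 - <<'E'
from rig import camera
import cv2
p,d=camera("top")
cv2.imwrite("pics/top2c.png",cv2.resize(p[120:240,230:370],None,fx=5,fy=5,interpolation=cv2.INTER_CUBIC))
E
```

```text
arc from dot 83.06064155414018 radial off 0.016182248509437613 z 21.039322101381714 F [-0.1  0.   0.2] t 3.7 dq 0.16010770850020342
89.1 [ 0.   1.8 -5.7]
95.1 [  0.    3.5 -11.5]
101.1 [ -0.    4.9 -17.3]
107.1 [ -0.    6.2 -23.2]
113.1 [ -0.    7.4 -29.1]
```

View pics/top2c.png

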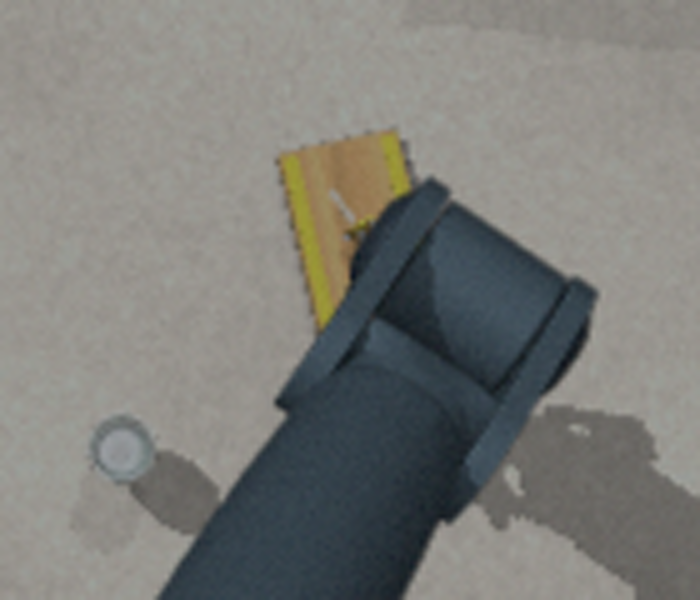

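The far corners are still at (280,155) and (395,130), so the board hasn't moved. Tab 5 is still standing at (358,228). I'll carry on.

move_arm:
  motion: "0 1.8 -5.7 0 0; 0 3.5 -11.5 0 0; 0 4.9 -17.3 0 0; 0 6.2 -23.2 0 0; 0 7.4 -29 0 0"

```text
clock: 4.17
ee_pos: [0.5189, -0.1855, 0.0213]
ee_rot: [-0.149, -0.691, -0.153, 0.691]
contact_force: [-0.2, 0.2, -0.9]
gripper_width: -0.0001
```

```bash
python3 p.py 6
```

```text
arc from dot 114.50963824708411 radial off 0.4379645392440068 z 21.2774619369364 F [-0.2  0.2 -0.9] t 4.1667 dq 0.1517917027202952
120.5 [ 0.3  0.5 -6. ]
126.5 [  0.3   1.2 -12. ]
132.5 [  0.3   1.8 -17.9]
138.5 [  0.3   2.1 -23.9]
144.5 [  0.3   2.3 -29.9]
```

move_arm:
  motion: "0.3 0.5 -6 0 0; 0.3 1.2 -12 0 0; 0.3 1.8 -18 0 0; 0.3 2.1 -24 0 0; 0.3 2.3 -30 0 0"

```text
clock: 4.58
ee_pos: [0.5477, -0.1749, 0.0209]
ee_rot: [-0.149, -0.691, -0.153, 0.691]
contact_force: [0.2, -0.6, 0.3]
gripper_width: -0.0002
```

```bash
python3 p.py 6
```

```text
arc from dot 145.15985166755544 radial off -0.01070038544895624 z 20.9328640510114 F [ 0.2 -0.6  0.3] t 4.5833 dq 0.14203264302720126
151.2 [-0.1 -0.  -6. ]
157.2 [ -0.1  -0.2 -12. ]
163.2 [ -0.1  -0.6 -18. ]
169.2 [ -0.1  -1.1 -24. ]
175.2 [ -0.1  -1.8 -29.9]
```

move_arm:
  motion: "0 0 -6 0 0; 0 -0.2 -12 0 0; 0 -0.6 -18 0 0; 0 -1.1 -24 0 0; 0 -1.8 -30 0 0"

```text
clock: 5.0
ee_pos: [0.5747, -0.1604, 0.0209]
ee_rot: [-0.149, -0.691, -0.153, 0.691]
contact_force: [-0.2, 0.4, 0.1]
gripper_width: -0.0001
```

```bash
python3 p.py 6
```

```text
arc from dot 175.85595326328468 radial off 0.03427327439817418 z 20.93782589515069 F [-0.2  0.4  0.1] t 5.0 dq 0.12783054034047012
181.9 [-0.1 -1.  -5.9]
187.9 [ -0.   -2.1 -11.8]
193.9 [ -0.   -3.3 -17.7]
199.9 [ -0.   -4.8 -23.5]
204 [ -0.   -5.9 -27.5]
```

move_arm:
  motion: "0 -1 -6 0 0; 0 -2.1 -12 0 0; 0 -3.3 -18 0 0; 0 -4.8 -23.5 0 0; 0 -5.9 -28 0 0"

```text
clock: 5.42
ee_pos: [0.5982, -0.1429, 0.021]
ee_rot: [-0.149, -0.69, -0.153, 0.691]
contact_force: [0.1, 0.2, 0.4]
gripper_width: -0.0003
```

```bash
python3 p.py 6
```

```text
arc from dot 205.16092937913885 radial off 0.09663684778439574 z 20.95557170286106 F [0.1 0.2 0.4] t 5.4167 dq 0.08875729286142019
204 [-0.   0.2  1.1]
204 [-0.   0.2  1.1]
204 [-0.   0.2  1.1]
204 [-0.   0.2  1.1]
204 [-0.   0.2  1.1]
```

The fingertip has reached the finish point. I'll lift straight up, then move aside to get a clear view.

move_arm:
  motion: "-10 0 0 0 0; -30 0 0 0 0; -60 0 0 0 0; -95 0 0 0 0; -130 0 0 0 0"

```text
clock: 5.83
ee_pos: [0.5979, -0.1434, 0.1526]
ee_rot: [-0.149, -0.69, -0.153, 0.692]
contact_force: [0.9, -0.4, 0.7]
gripper_width: -0.0003
```

move_arm:
  motion: "-35 0 0 0 0; -70 0 0 0 0; -95 0 0 0 0; -110 0 0 0 0; -115 0 0 0 0"

```text
clock: 6.25
ee_pos: [0.5996, -0.1447, 0.2726]
ee_rot: [0.15, 0.692, 0.151, -0.689]
contact_force: [0.3, -0.0, 0.3]
gripper_width: 0.0003
```

```bash
python3 t.py 300,-500,260; python3 - <<'E'
from rig import camera
import cv2
for n in("top","side"):
    p,d=camera(n); cv2.imwrite(f"pics/{n}3.png",p)
E
```

```text
axes (cols)
 [[ 0.   0.4 -0.9]
 [ 0.  -0.9 -0.4]
 [-1.  -0.  -0. ]]
pos [ 599.6 -144.7  272.6] t 6.25 w 0.00029609128679664634 F [ 0.3 -0.   0.3]
300,-500,260 [ 10.7 198.3 420.4]
```

View pics/top3.png

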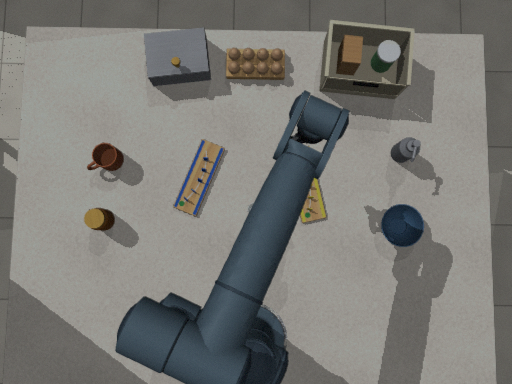

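View pics/side3.png

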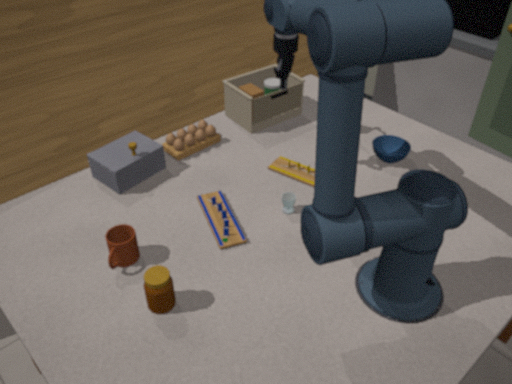

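The arm hides most of the yellow board, so I'll move it clear to the right and keep it high.

move_arm:
  motion: "0 13 28 0 0; 0 28 59 0 0; 0 43 91 0 0; 0 58 123 0 0; 0 73 155 0 0"

```text
clock: 6.77
ee_pos: [0.486, -0.2753, 0.2661]
ee_rot: [-0.148, -0.69, -0.154, 0.692]
contact_force: [-0.2, -0.3, -0.3]
gripper_width: 0.0001
```

move_arm:
  motion: "0 15 32 0 0; 0 30 64 0 0; 0 45 96 0 0; 0 60 128 0 0; 0 75 160 0 0"

```text
clock: 7.18
ee_pos: [0.3698, -0.4103, 0.2633]
ee_rot: [-0.147, -0.69, -0.155, 0.692]
contact_force: [0.5, 0.2, 1.1]
gripper_width: -0.0002
```

```bash
python3 t.py 300,-500,260
```

```text
axes (cols)
 [[-0.   0.4 -0.9]
 [ 0.  -0.9 -0.4]
 [-1.  -0.   0. ]]
pos [ 369.8 -410.3  263.3] t 7.1833 w -0.00023014436848040488 F [0.5 0.2 1.1]
300,-500,260 [  2.8  52.5 100.8]
```

move_arm:
  motion: "0 15 25 0 0; 0 35 50 0 0; 0 60 75 0 0; 0 90 95 0 0; 0 110 100 0 0"

```text
clock: 7.6
ee_pos: [0.3219, -0.554, 0.2593]
ee_rot: [-0.144, -0.689, -0.155, 0.693]
contact_force: [-0.3, 0.5, 0.3]
gripper_width: -0.0002
```

```bash
python3 - <<'E'
from rig import camera,state
import cv2
print(state()["ee_pos"],state()["contact_force"])
for n in("top","side"):
    p,d=camera(n); cv2.imwrite(f"pics/{n}4.png",p)
    c=p[135:235,270:345] if n=="top" else p[140:200,250:350]
    cv2.imwrite(f"pics/{n}4c.png",cv2.resize(c,None,fx=6,fy=6,interpolation=cv2.INTER_CUBIC))
E
```

```text
[ 0.32193904 -0.55403611  0.25931047] [-0.27446006  0.45429236  0.27567439]
```

View pics/top4.png

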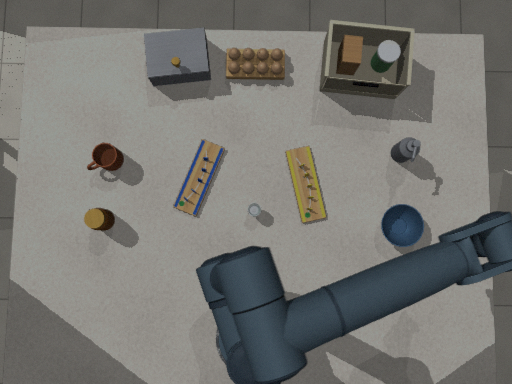

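View pics/top4c.png

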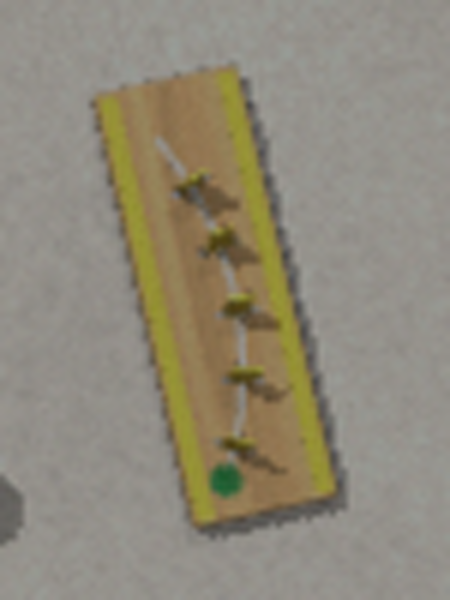

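View pics/side4c.png

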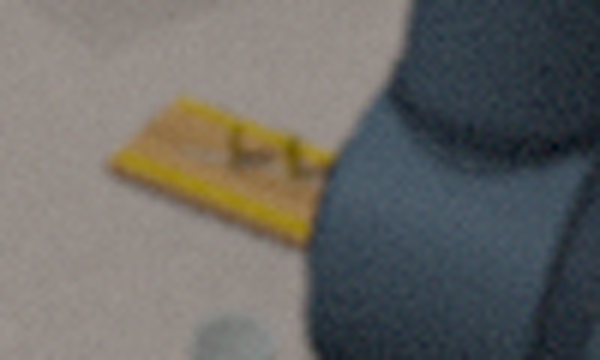

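All five tabs are still standing exactly as before, and the board hasn't moved, so the fingertip passed without touching them. Before trying again I need to know where the fingertip really is compared with the reported TCP. I'll check it in the pictures.

```bash
python3 - <<'E'
from h import *
import cv2
print(proj("side",[.5996,-.1447,.2726]),proj("side",[.3219,-.554,.2593]),proj("side",[.27069,-.59026,.19487]))
print(proj("top",[.5996,-.1447,.2726]),proj("top",[.3219,-.554,.2593]))
p=cv2.imread("pics/side3.png"); cv2.imwrite("pics/side3c.png",cv2.resize(p[20:120,230:330],None,fx=6,fy=6,interpolation=cv2.INTER_CUBIC))
p=cv2.imread("pics/side4.png"); cv2.imwrite("pics/side4d.png",cv2.resize(p[0:130,400:512],None,fx=5,fy=5,interpolation=cv2.INTER_CUBIC))
E
```

```text
[282.51015675  98.17298681] [427.18317544  93.23062943] [441.77727643 112.31602855]
[303.93111793 141.83601583] [447.75961985 241.58168929]
```

View pics/side3c.png

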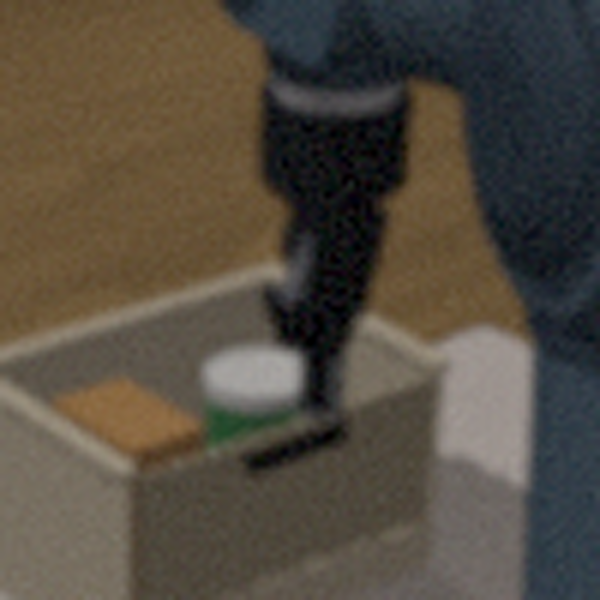

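View pics/side4d.png

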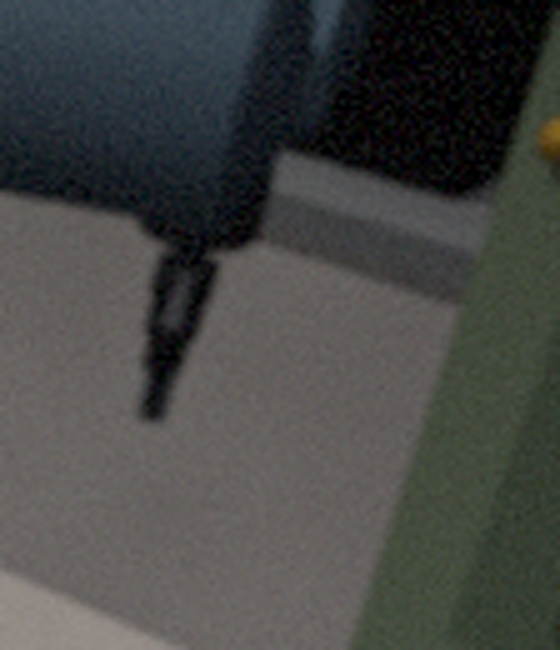

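In the side view the fingertip is at about (430.4,84) where the TCP should project to (427.2,93.2). In the earlier picture it is at (284.2,88.7) against (282.5,98.2). So the real tip seems to sit tens of mm above the reported TCP, in agreement with the missed tabs. I'll measure the offset with depth.

```bash
python3 - <<'E'
from h import *
from rig import camera,state
import cv2
np.set_printoptions(precision=3,suppress=True)
D=[];I=[]
for k in range(6):
    p,d=camera("side"); D.append(d);I.append(p.astype(float))
I=np.mean(I,0).astype(np.uint8); D=np.array(D); D=np.nanmedian(np.where(D>0,D,np.nan),0)
np.save("pics/sideD.npy",D)
s=state(); P=s["ee_pos"]; print("tcp",P,s["q"]); 
i=camera_info("side"); print("tcp depth",(i["R"]@P+i["t"])[2])
cv2.imwrite("pics/side5c.png",cv2.resize(I[40:100,400:470],None,fx=10,fy=10,interpolation=cv2.INTER_NEAREST))
print(D[60:98:2,422:442])
for z in(0,.01,.02,.03,.04,.05): print(z,proj("side",P+[0,0,z]))
E
```

```text
tcp [ 0.325 -0.551  0.262] [-1.214  0.184  1.509 -0.002  1.461 -0.074]
tcp depth 1.611831852309289
[[2.407 2.404 2.397 2.392 2.399 2.393 1.954 1.533 1.526 1.515 1.506 1.497
  1.497 1.501 1.505 1.507 1.518 1.516 1.521 2.329]
 [2.418 2.406 2.399 2.405 2.399 2.395 1.539 1.501 1.513 1.525 1.495 1.496
  1.495 1.516 1.516 1.535 1.523 1.539 2.343 2.336]
 [2.414 2.417 2.415 2.403 2.403 2.397 1.502 1.496 1.494 1.495 1.492 1.493
  1.491 1.49  1.493 1.529 1.532 2.349 2.346 2.344]
 [2.422 2.423 2.414 2.406 2.401 1.547 1.508 1.503 1.499 1.497 1.494 1.495
  1.494 1.492 1.495 1.534 1.942 2.355 2.352 2.347]
 [2.432 2.419 2.419 2.413 2.415 2.408 1.515 1.512 1.513 1.512 1.507 1.508
  1.505 1.501 1.537 1.541 2.359 2.361 2.363 2.35 ]
 [2.426 2.425 2.426 2.419 2.417 1.967 1.524 1.52  1.52  1.518 1.515 1.516
  1.515 1.515 2.373 2.378 2.366 2.359 2.358 2.362]
 [2.443 2.429 2.432 2.43  2.417 1.537 1.535 1.539 1.538 1.535 1.534 1.533
  1.526 1.538 2.375 2.377 2.372 2.364 2.367 2.363]
 [2.444 2.442 2.436 2.429 2.427 1.575 1.567 1.558 1.554 1.549 1.546 1.538
  1.538 2.39  2.388 2.383 2.384 2.375 2.374 2.367]
 
[... 809 characters left out ...]
5 2.433 2.426
  2.426 2.417 2.418 2.414 2.411 2.404 2.397 2.398]
 [2.478 2.476 2.471 2.466 2.468 2.458 2.459 2.451 2.445 2.441 2.436 2.435
  2.433 2.421 2.424 2.411 2.414 2.406 2.405 2.398]
 [2.485 2.484 2.484 2.48  2.469 2.466 2.466 2.455 2.447 2.451 2.44  2.441
  2.427 2.426 2.423 2.422 2.416 2.417 2.406 2.404]
 [2.494 2.488 2.486 2.479 2.477 2.466 2.462 2.456 2.458 2.443 2.446 2.438
  2.443 2.438 2.433 2.418 2.419 2.42  2.411 2.416]
 [2.495 2.492 2.483 2.479 2.476 2.474 2.471 2.456 2.469 2.451 2.45  2.451
  2.441 2.437 2.439 2.431 2.427 2.425 2.413 2.415]]
0 [426.016  92.494]
0.01 [426.694  89.777]
0.02 [427.377  87.04 ]
0.03 [428.065  84.281]
0.04 [428.759  81.501]
0.05 [429.458  78.699]
```

View pics/side5c.png

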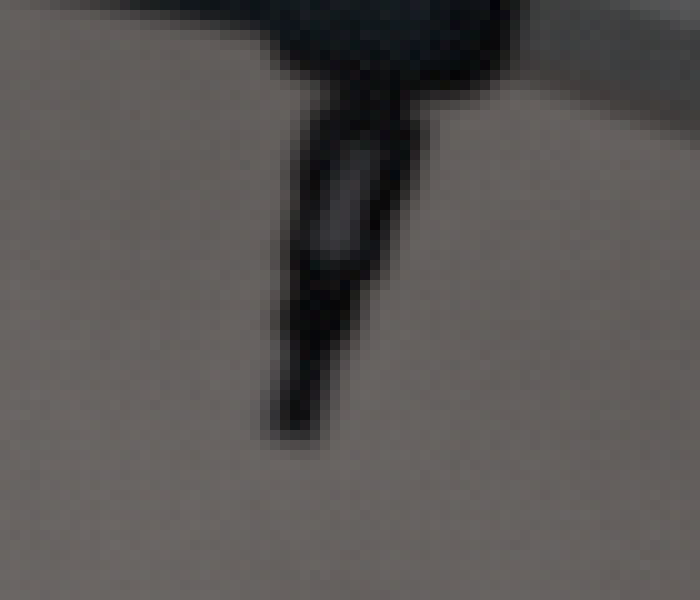

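```bash
python3 - <<'E'
from h import *
np.set_printoptions(precision=4,suppress=True)
P=np.array([.325,-.551,.262])
D=np.load("pics/sideD.npy");c,_=ray("side",(0,0))
for r in range(74,86):
    cols=[k for k in range(420,442) if D[r,k]<1.7]
    if cols:
        X=np.array([ray("side",(k,r))[1]*D[r,k]+c-P for k in cols]); print(r,cols[0],cols[-1],"mean rel TCP",X.mean(0)*1e3)
E
```

```text
74 427 434 mean rel TCP [-7.3345 16.4638 74.0504]
75 427 433 mean rel TCP [-3.2928  9.7939 67.0976]
76 427 433 mean rel TCP [-3.5297  8.5304 63.2899]
77 427 433 mean rel TCP [-4.5117  8.8113 60.2148]
78 426 432 mean rel TCP [-2.4546  9.8271 56.2706]
79 426 432 mean rel TCP [-2.9841  9.1786 52.7259]
80 426 432 mean rel TCP [-3.9889  9.4938 49.6473]
81 426 432 mean rel TCP [-4.1328  8.041  45.6893]
82 425 431 mean rel TCP [-2.4441  9.8406 42.0808]
83 425 431 mean rel TCP [-2.3358  7.8808 37.8412]
84 427 431 mean rel TCP [-4.8468  4.2163 34.0058]
```

The depth readings put the real fingertip about 33 mm (±3) above the reported TCP, with less than about 4 mm of sideways error. So the first pass ran at about 54 mm, above the tab tops at 40 mm, and touched nothing. To get the tip to about 21 to 22 mm I'll run at a reported z of about -11, going down slowly and watching the force.

```bash
python3 t.py 397,-179,100
```

```text
axes (cols)
 [[-0.   0.4 -0.9]
 [ 0.  -0.9 -0.4]
 [-1.  -0.   0. ]]
pos [ 325.1 -550.8  261.9] t 8.0 w 0.00010597927654203414 F [-0.1 -0.1 -0.4]
397,-179,100 [ 165.5 -305.8 -220.8]
```

move_arm:
  motion: "10 -27 -20 0 0; 20 -54 -40 0 0; 35 -82 -60 0 0; 50 -110 -80 0 0; 65 -140 -100 0 0"

```text
clock: 8.42
ee_pos: [0.3573, -0.379, 0.1982]
ee_rot: [-0.147, -0.69, -0.155, 0.692]
contact_force: [0.0, 0.6, 1.2]
gripper_width: 0.0004
```

move_arm:
  motion: "15 -28 -21 0 0; 30 -56 -42 0 0; 50 -84 -63 0 0; 70 -115 -85 0 0; 80 -135 -100 0 0"

```text
clock: 8.83
ee_pos: [0.3901, -0.2096, 0.1175]
ee_rot: [-0.147, -0.689, -0.157, 0.692]
contact_force: [-0.3, -0.1, -0.5]
gripper_width: 0.0002
```

```bash
python3 t.py 397,-179,50
```

```text
axes (cols)
 [[-0.   0.4 -0.9]
 [ 0.  -0.9 -0.4]
 [-1.  -0.   0. ]]
pos [ 390.1 -209.6  117.5] t 8.8333 w 0.0001711639931780951 F [-0.3 -0.1 -0.5]
397,-179,50 [ 67.9 -23.9 -19.2]
```

move_arm:
  motion: "15 -10 -8 0 0; 35 -20 -16 0 0; 55 -24 -19 0 0; 66 -24 -19 0 0; 68 -24 -19 0 0"

```text
clock: 9.25
ee_pos: [0.3952, -0.1767, 0.0478]
ee_rot: [-0.147, -0.688, -0.159, 0.693]
contact_force: [-0.4, -0.3, 0.2]
gripper_width: -0.0002
```

move_arm:
  motion: "0 0 0 0 0; 0 0 0 0 0"

```text
clock: 9.42
ee_pos: [0.3953, -0.1766, 0.0483]
ee_rot: [-0.147, -0.688, -0.158, 0.693]
contact_force: [-0.2, 1.0, 0.1]
gripper_width: 0.0
```

```bash
python3 t.py 397,-179,10 397,-179,-11; python3 -c "
from rig import camera
import cv2
p,d=camera('side');cv2.imwrite('pics/side6.png',p)
p,d=camera('top');cv2.imwrite('pics/top6.png',p)"
```

```text
axes (cols)
 [[-0.   0.4 -0.9]
 [ 0.  -0.9 -0.4]
 [-1.  -0.   0. ]]
pos [ 395.3 -176.6   48.3] t 9.4167 w 4.4430102914321826e-05 F [-0.2  1.   0.1]
397,-179,10 [38.3  3.6 -0.7]
397,-179,-11 [59.3  4.  -0.7]
```

View pics/side6.png

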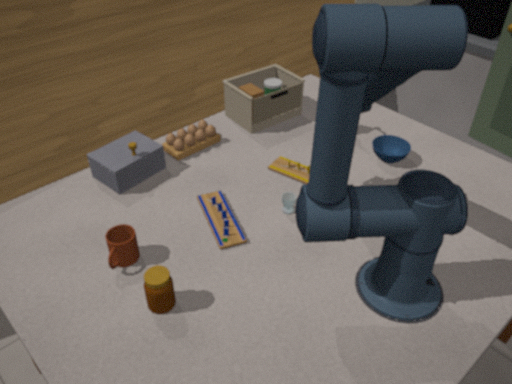

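The side view doesn't show the fingertip, which is hidden behind the shoulder link at about (330,210). Nothing else has changed, so I'll go down in stages.

move_arm:
  motion: "10 1 0 0 0; 20 2 0 0 0; 30 3 -1 0 0; 36 3 -1 0 0; 39 3 -1 0 0"

```text
clock: 9.93
ee_pos: [0.3967, -0.1783, 0.0081]
ee_rot: [-0.146, -0.688, -0.159, 0.693]
contact_force: [0.2, -0.3, 0.1]
gripper_width: 0.0001
```

move_arm:
  motion: "3 0 0 0 0; 6 0 0 0 0; 8 0 0 0 0; 10 0 0 0 0; 11 0 0 0 0"

```text
clock: 10.35
ee_pos: [0.3966, -0.1782, -0.003]
ee_rot: [-0.146, -0.688, -0.159, 0.693]
contact_force: [0.2, 0.2, -0.8]
gripper_width: 0.0002
```

```bash
python3 t.py 397,-179,-11
```

```text
axes (cols)
 [[-0.   0.4 -0.9]
 [ 0.  -0.9 -0.4]
 [-1.  -0.   0. ]]
pos [ 396.6 -178.2   -3. ] t 10.35 w 0.00016626225992677902 F [ 0.2  0.2 -0.8]
397,-179,-11 [ 8.   1.1 -0.1]
```

The reported z is -3, which would be inside the board, yet there is no contact. That confirms the offset. Now the last 8 mm in 1.5 mm steps.

move_arm:
  motion: "1.5 0 0 0 0; 3 0.5 0 0 0; 4 1 0 0 0; 4.5 1 0 0 0; 5 1 0 0 0"

```text
clock: 10.77
ee_pos: [0.397, -0.1791, -0.008]
ee_rot: [-0.146, -0.688, -0.159, 0.693]
contact_force: [0.2, -0.5, 0.2]
gripper_width: -0.0002
```

move_arm:
  motion: "1 0 0 0 0; 2 0 0 0 0; 3 0 0 0 0; 3 0 0 0 0"

```text
clock: 11.1
ee_pos: [0.3968, -0.1789, -0.0112]
ee_rot: [-0.146, -0.688, -0.159, 0.693]
contact_force: [0.3, 0.5, 0.3]
gripper_width: 0.0003
```

```bash
sed -i 's/21\.\]/-11.]/' p.py; python3 p.py 6
```

```text
arc from dot -9.727621190197677 radial off -0.36304104185990127 z -11.221144410363927 F [0.3 0.5 0.3] t 11.1 dq 0.003377137593960479
-3.7 [-0.3  4.5 -4. ]
2.3 [-0.4  8.5 -8.4]
8.3 [ -0.5  12.5 -12.9]
14.3 [ -0.6  16.3 -17.6]
20.3 [ -0.7  20.  -22.3]
```

move_arm:
  motion: "-0.3 4.5 -4 0 0; -0.4 8.5 -8.4 0 0; -0.5 12.5 -12.9 0 0; -0.6 16.3 -17.6 0 0; -0.7 20 -22.3 0 0"

```text
clock: 11.52
ee_pos: [0.4264, -0.188, -0.0109]
ee_rot: [-0.146, -0.688, -0.159, 0.693]
contact_force: [0.2, -1.0, 0.4]
gripper_width: -0.0003
```

```bash
python3 p.py 6
```

```text
arc from dot 21.240876470937696 radial off 0.18440040885602116 z -10.88377581466579 F [ 0.2 -1.   0.4] t 11.5167 dq 0.1742875788969993
27.2 [ 0.   3.4 -5. ]
33.2 [ -0.    6.7 -10. ]
39.2 [ -0.1   9.9 -15. ]
45.2 [ -0.2  13.  -20.2]
51.2 [ -0.3  15.8 -25.5]
```

move_arm:
  motion: "0 3.4 -5 0 0; 0 6.7 -10 0 0; -0.1 9.9 -15 0 0; -0.2 13 -20.2 0 0; -0.3 15.8 -25.5 0 0"

```text
clock: 11.93
ee_pos: [0.4567, -0.1916, -0.011]
ee_rot: [-0.146, -0.688, -0.159, 0.693]
contact_force: [-0.1, 0.2, -0.3]
gripper_width: 0.0001
```

```bash
python3 p.py 6
```

```text
arc from dot 51.84164394638893 radial off -0.0811209086061524 z -11.031792474988283 F [-0.1  0.2 -0.3] t 11.9333 dq 0.1673011677805206
57.8 [-0.1  2.8 -5.3]
63.8 [ -0.2   5.3 -10.7]
69.8 [ -0.2   7.7 -16.2]
75.8 [ -0.3  10.  -21.8]
81.8 [ -0.4  12.  -27.4]
```

move_arm:
  motion: "-0.1 2.8 -5.3 0 0; -0.2 5.3 -10.7 0 0; -0.2 7.7 -16.2 0 0; -0.3 10 -21.8 0 0; -0.4 12 -27.4 0 0"

```text
clock: 12.35
ee_pos: [0.4873, -0.1909, -0.011]
ee_rot: [-0.146, -0.688, -0.159, 0.693]
contact_force: [-1.2, -0.5, 0.1]
gripper_width: 0.0003
```

```bash
python3 p.py 6
```

```text
arc from dot 82.3932546689355 radial off 0.009775558156661646 z -10.963133437200915 F [-1.2 -0.5  0.1] t 12.35 dq 0.1600338097366123
88.4 [-0.   1.9 -5.7]
94.4 [ -0.1   3.6 -11.5]
100.4 [ -0.1   5.1 -17.3]
106.4 [ -0.2   6.4 -23.1]
112.4 [ -0.2   7.6 -29. ]
```

move_arm:
  motion: "0 1.9 -5.7 0 0; -0.1 3.6 -11.5 0 0; -0.1 5.1 -17.3 0 0; -0.2 6.4 -23.1 0 0; -0.2 7.6 -29 0 0"

```text
clock: 12.77
ee_pos: [0.5173, -0.1855, -0.011]
ee_rot: [-0.146, -0.688, -0.159, 0.693]
contact_force: [1.0, 0.7, 0.9]
gripper_width: 0.0001
```

```bash
python3 p.py 6
```

```text
arc from dot 112.9985262424313 radial off -0.00533696803003636 z -11.023357278601875 F [1.  0.7 0.9] t 12.7667 dq 0.15269808063598883
119.0 [-0.1  1.  -5.9]
125.0 [ -0.1   1.8 -11.9]
131.0 [ -0.1   2.4 -17.8]
137.0 [ -0.2   2.9 -23.8]
143.0 [ -0.2   3.1 -29.8]
```

move_arm:
  motion: "0 1 -5.9 0 0; -0.1 1.8 -11.9 0 0; -0.1 2.4 -17.8 0 0; -0.2 2.9 -23.8 0 0; -0.2 3.1 -29.8 0 0"

```text
clock: 13.18
ee_pos: [0.5462, -0.1755, -0.011]
ee_rot: [-0.146, -0.688, -0.159, 0.693]
contact_force: [-0.4, 0.3, 0.6]
gripper_width: -0.0005
```

```bash
python3 p.py 6
```

```text
arc from dot 143.59009868925943 radial off -0.013792752838440947 z -11.008301278409897 F [-0.4  0.3  0.6] t 13.1833 dq 0.13898975717863285
149.6 [-0.   0.1 -6. ]
155.6 [ -0.1  -0.  -12. ]
161.6 [ -0.1  -0.3 -18. ]
167.6 [ -0.1  -0.8 -24. ]
173.6 [ -0.1  -1.4 -29.9]
```

move_arm:
  motion: "0 0.1 -6 0 0; -0.1 0 -12 0 0; -0.1 -0.3 -18 0 0; -0.1 -0.8 -24 0 0; -0.1 -1.4 -29.9 0 0"

```text
clock: 13.6
ee_pos: [0.5733, -0.1613, -0.011]
ee_rot: [-0.146, -0.688, -0.159, 0.693]
contact_force: [-0.3, 0.8, 0.0]
gripper_width: 0.0006
```

```bash
python3 p.py 6
```

```text
arc from dot 174.1502132170615 radial off 0.02167399651489177 z -11.016404991712664 F [-0.3  0.8  0. ] t 13.6 dq 0.12705719491402884
180.2 [-0.  -0.9 -5.9]
186.2 [ -0.   -1.9 -11.8]
192.2 [ -0.   -3.1 -17.7]
198.2 [ -0.   -4.5 -23.6]
204 [ -0.   -6.  -29.2]
```

move_arm:
  motion: "0 -0.9 -5.9 0 0; 0 -1.9 -11.8 0 0; 0 -3.1 -17.7 0 0; 0 -4.5 -23.6 0 0; 0 -6 -29.2 0 0"

```text
clock: 14.02
ee_pos: [0.5977, -0.1431, -0.011]
ee_rot: [-0.146, -0.688, -0.159, 0.693]
contact_force: [0.3, 0.6, 0.4]
gripper_width: 0.0001
```

move_arm:
  motion: "0 0 0 0 0; -10 0 0 0 0; -35 0 0 0 0; -70 0 0 0 0; -105 0 0 0 0"

```text
clock: 14.43
ee_pos: [0.5978, -0.1446, 0.0948]
ee_rot: [-0.146, -0.687, -0.159, 0.694]
contact_force: [0.2, -0.1, 0.1]
gripper_width: -0.0
```

move_arm:
  motion: "-35 0 0 0 0; -75 0 0 0 0; -110 0 0 0 0; -140 0 0 0 0; -150 0 0 0 0"

```text
clock: 14.85
ee_pos: [0.6019, -0.1483, 0.2522]
ee_rot: [-0.148, -0.69, -0.157, 0.691]
contact_force: [0.4, -0.1, 0.7]
gripper_width: -0.0002
```

move_arm:
  motion: "0 13 28 0 0; 0 28 59 0 0; 0 43 91 0 0; 0 58 123 0 0; 0 73 155 0 0"

```text
clock: 15.27
ee_pos: [0.4903, -0.2804, 0.2505]
ee_rot: [-0.148, -0.69, -0.157, 0.691]
contact_force: [0.2, -0.4, -0.1]
gripper_width: -0.0001
```

move_arm:
  motion: "0 15 32 0 0; 0 30 64 0 0; 0 45 96 0 0; 0 60 128 0 0; 0 75 160 0 0"

```text
clock: 15.68
ee_pos: [0.3749, -0.4164, 0.2489]
ee_rot: [-0.147, -0.69, -0.157, 0.691]
contact_force: [1.3, 0.2, 0.2]
gripper_width: 0.0001
```

move_arm:
  motion: "0 15 25 0 0; 0 35 50 0 0; 0 60 75 0 0; 0 90 95 0 0; 0 110 100 0 0"

```text
clock: 16.1
ee_pos: [0.3276, -0.5609, 0.2464]
ee_rot: [-0.146, -0.69, -0.156, 0.692]
contact_force: [0.4, 0.2, 0.3]
gripper_width: -0.0
```

```bash
python3 - <<'E'
from rig import camera,state
import cv2
for n in("top","side"):
    p,d=camera(n); cv2.imwrite(f"pics/{n}7.png",p)
    c=p[135:235,270:345] if n=="top" else p[140:200,250:350]
    cv2.imwrite(f"pics/{n}7c.png",cv2.resize(c,None,fx=6,fy=6,interpolation=cv2.INTER_CUBIC))
    if n=="top": cv2.imwrite(f"pics/top7b.png",cv2.resize(p[130:230,160:265],None,fx=6,fy=6,interpolation=cv2.INTER_CUBIC))
E
```

```text
(no output)
```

View pics/top7c.png

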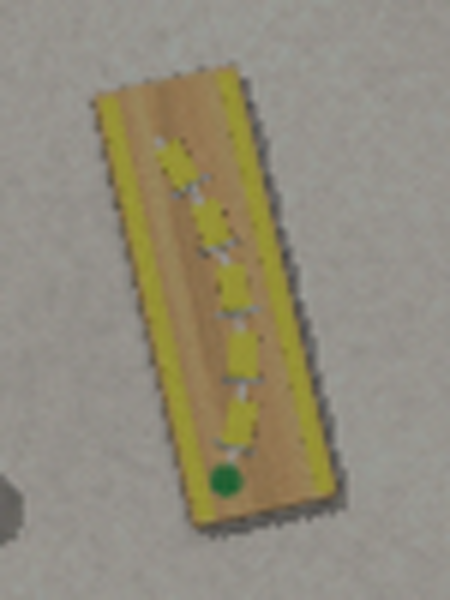

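View pics/side7.png

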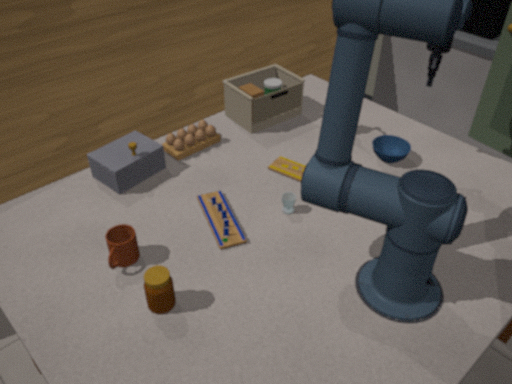

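View pics/top7b.png

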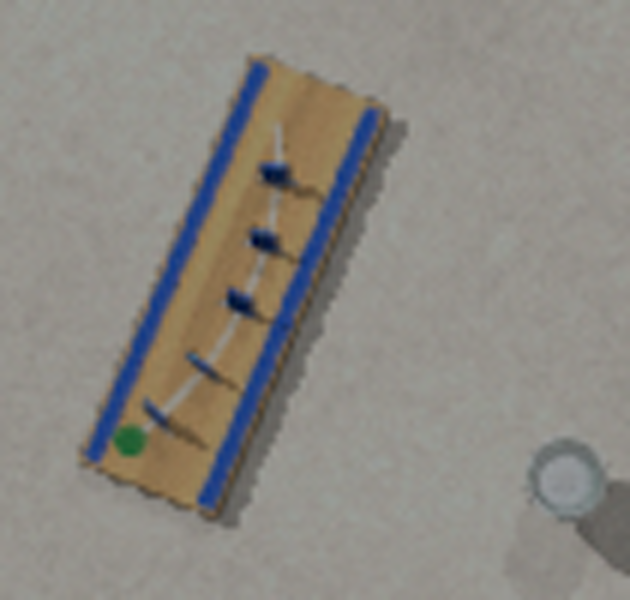

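View pics/top7.png

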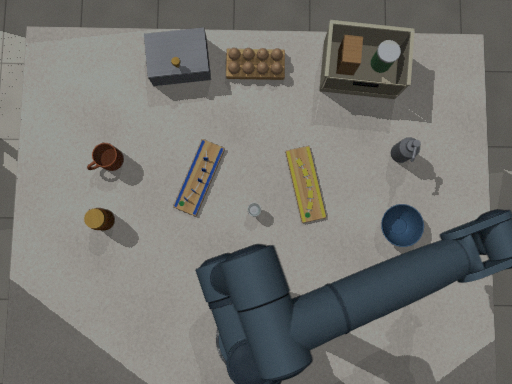

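All five yellow tabs now lie flat along the curve, with no upright shadows. The board corners are unchanged at (95,97), (238,66), (335,495) and (193,525). The five blue tabs still stand, and the egg cup, bowl, pump, jar and mug are where they were. The arm is clear of everything, so I'm handing in.

move_arm:
  motion: "0 0 0 0 0; 0 0 0 0 0; 0 0 0 0 0"

```text
clock: 16.45
ee_pos: [0.329, -0.5593, 0.2455]
ee_rot: [-0.145, -0.69, -0.157, 0.692]
contact_force: [1.4, -0.1, -0.4]
gripper_width: -0.0001
```

```bash
python3 -c "
from rig import finish_job,state
print(state()['clock'],abs(state()['dq']).max());print(finish_job())"
```

```text
16.45 0.006880870867366086
the job is handed in; nothing more can be done
None
```

All five yellow tabs now lie flat. I swept the closed fingertip along the curve from the green-dot end past tab 5, and handed the job in at 16.5 s of the 38 s allowed.

- **First pass missed:** it ran at a reported 21 mm height and touched nothing; all the tabs stayed standing. The side camera's picture and depth showed the real fingertip about 33 mm above the reported TCP. This disagrees with the stated tool frame, and I don't know why.
- **Second pass:** I corrected for that offset by running at a reported z of -11 mm, about 8 mm above the board by that estimate. Force readings never rose above the sensor noise of about 1 N.
- **Last checks:** in the top view the yellow board's corners hadn't moved and the five blue tabs were still standing. The egg cup, bowl, soap pump, jar and mug were where they started, and the arm was clear of everything. I didn't see each tab fold, because the arm hid most of the board during the pass, so the order rests on the sweep's direction.

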